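# Bin a broken test tile in the pedal bin without raising dust

## Task

The red-glazed test tile on the board is broken. Press the bin's pedal down and hook it sideways under its hold-open catch so that the lid stays up, lower the broken tile into the bin rather than dropping it from the rim, then unhook the pedal and ease it all the way up under the hand, slowly, so that the lid shuts without a slam and no dust flies. Handle the pedal gently (no more than 20 N), do not touch the lid, and leave the good tiles and everything else as they are.

Things in the scene. Friction and masses are not known exactly. Their poses are not given: they have to be found in the camera images.
- bin: Bench pedal bin, fixed: steel shell on a black plinth, 160 mm deep (its x) by 200 mm wide (its y). Origin: centre of its underside on the table; x points from the pedal side to the hinge side, y to the left of a person facing the pedal. Inside 146 x 186 mm, inner floor 80 mm above the table, rim at 200 mm.
- bin_mouth (a point): Centre of the bin's mouth, at rim height, 200 mm above the table.
- lid (a joint): Angle of the steel lid (168 x 206 x 12 mm), hinged 85 mm behind the bin's centre, 201 mm up. 0 = shut, 1.57 = upright, leaning back beyond; moved only by the pedal's linkage: lid = 8.2 x pedal (rad). Between 1.15 and 1.8 while the pedal is hooked. Let go, it slams; eased up over some three seconds, it does not.
- pedal (a joint): Pedal angle in rad, 0 = up, grows when pressed. Return force at the tread about 5 to 11 N; then a firm stop at the slot's lower edge, felt somewhere between 0.18 and 0.255 rad (41 to 58 mm of tread travel), as the plate happens to sit. Over 20 N bends the linkage. The bar clears the tooth only in the last 0.015 rad above the stop (3.5 mm at the tread); hooked, it rests 0.036 rad above the stop.
- pedal_shift (a joint): Sideways shift of the pedal on its shaft in m: 0 = straight (a 60 N/m spring returns it, to within 4 mm), grows to bin -y. At the stop it can be pushed right past the tooth; the notch behind ends in a wall, met at 0.021 to 0.027; the last 3 mm before the wall are behind the tooth. Let up there, the bar rises 3 mm behind the tooth and stays. To unhook: press to the stop, shift back to 0, let up.
- tread (a point): Middle of the top of the pedal's tread: rubber pad 52 mm long (bin x), 44 mm clear between side lips that rise 7 mm above it. Pedal up: 162 mm in front of the bin's centre (76 mm clear of the catch plate), 78 mm above the table, sloping down to the bin by 0.12 rad. It moves with the pedal. Pressed faster than some 50 mm/s, the lid's inertia alone makes the force too high.
- tile_broken: The broken test tile, an L of fired clay, 90 g: plate 8 mm thick (its x), 50 mm wide (y), 80 mm high (z), on a foot 8 mm thick that reaches 36 mm to its -x. Lower 30 mm bare cream clay, above that red glaze with a dark crack; upper corner on +y broken off (above 58 mm the plate spans y = -25 to +9 mm). Origin: underside, below the plate. Stands on the board.
- tile_blue: A good test tile, same size, unbroken, blue glaze, stays standing on the board.
- tile_green: A good test tile, same size, unbroken, green glaze, stays standing on the board.
- ware_board: Plywood board, fixed, 130 x 300 x 12 mm, long side along its y; origin: centre of its underside. The three tiles stand on it in a row along its y, about 90 mm apart, in any order.
- glaze_jar: Glaze jar, 68 mm across, 90 mm high; leave alone. Origin: centre of its underside.
- bisque_cup: Cream cup, 80 mm across, 85 mm high; leave alone. Origin: centre of its underside.
- snack_bowl: Brown bowl, 150 mm across, 55 mm high; leave alone. Origin: centre of its underside.
- glaze_brush: Brush lying on the table, 200 mm long; leave alone. Origin: under its middle.
- slot (a point): Nominal middle of the catch: a plate 6 mm thick on the plinth's front (bin x -86 to -80 mm), 72 mm wide, 67 mm high, with an L-shaped slot for the pedal's bar (10 mm): straight down, then right past a tooth into a notch. This point is fixed on the bin, 145 mm in front of the pivot, 40 mm up; the plate is screwed on by hand, up to 5 mm off in height, 3 mm sideways.
- pivot (a point): Middle of the pedal's pivot axis (along the bin's y), 62 mm behind the bin's centre and 40 mm up; fixed on the bin. The bar starts here and, with the pedal up, rises 0.12 rad towards the tread, whose middle is 227 mm along it; the tread's top is 11 mm above the bar's centre line.

How it is judged:
By the outcome, as a careful person would: the job done as asked, in the order asked, and still so for the second after the job is handed in, with the robot touching nothing.
It also fails if it takes over 72 s, if anything falls off the work surface, if the arm or the gripper's body presses on something with over 40 N, if the wrist force passes 120 N, or if a joint passes its speed limit or range.

## Robot

A 7-joint arm with a two-finger parallel gripper is mounted at the origin on the work surface. World frame = base frame: x ahead of the robot, y to its left, z up, the work surface at z = 0. Lengths are in m, angles in rad, forces in N, time in s.
With the tool pointing down it reaches from about 0.4 to 0.85 m from the base axis. Payload 4.5 kg.
Tool frame: the origin (TCP) lies at the very end of the fingers, on their centre line; the grasp point (between the pads) lies 19 mm behind it (r.grip_depth is the z of the grasp point in the tool frame, in m); z points along the fingers, y is the line along which they close (so a half turn about z gives the same grasp; the last joint's range is limited). The gripper opens to 88 mm and grips with 3 to 60 N. Pads are 18 mm wide; open, the fingers measure 123 mm over their backs; the gripper's body (75 mm by 187 mm) begins 45 mm behind the grasp point.
Start: joints at [1.261, 0.689, -0.195, 1.565, 0.157, 0.902, -0.215], TCP at [0.211, -0.588, 0.239] pointing down, gripper open.
Joint ranges: [-3.01, 3.01], [-0.46, 2.08], [-1.47, 1.51], [0.13, 2.56], [-1, 4.14], [0.04, 2.09], [-2.66, 2.66]. Speed limits (rad/s): [2.57, 2.57, 3.14, 3.14, 3.14, 3.14, 3.14].

## Interface

Orientations are given as a unit quaternion [x, y, z, w].
In Python, from plant import r gives the robot as it stands.
- The arm moves only by the shell command python3 steer.py FILE [FORCE], which reads ROWS from the file FILE. ROWS is a JSON list of rows, 1 to 10 of them, each written [opening, [dx, dy, dz], [rx, ry, rz]]: the opening from 0.0 (shut) to 1.0 (fully open), then dx, dy, dz in m, then a rotation vector rx, ry, rz in rad; each row is the pose to reach, as a shift and turn from the pose commanded when the command began, along the tool's axes at that moment; what a row does not reach only later rows make up. A row lasts 1/10 s, in which the tool goes at most 0.05 m and 0.15 rad, less where a joint would pass 70% of its speed; a pose out of reach is approached as far as the arm can. The fingers move at their own pace and stop on an object; FORCE is the grip in N (left out, the last holds). Time passes only in rows, so rows that do not move let the fingers close. It prints the time, the measured TCP pose, the force, the opening and the grip force at its end. Input that does not fit is refused with a message, and nothing moves.
- r.get_state(): the state, without advancing time (a new reading comes with each control period).
- r.snapshot(name): name is "scene" or "side" or "wrist"; returns the picture (420x560x3 uint8, red, green, blue); there is no depth.
- r.camera_params(name): a dict with "fx", "fy", "cx", "cy" (pixels), "k1" (the pictures are not rectified: a ray, as slopes to the right and down, at radius r is drawn at 1 + k1 r^2 times it, then the intrinsics apply), "rvec" (rotation vector, rad) and "tvec" (3), from world to camera coordinates, as OpenCV has them. Camera axes: x right, y down, z forward; pixel columns grow to the right and rows downward; lengths in m; the calibration is good to about 2 mm. A picture is of the moment at which its call begins: read the wrist's pose just before it. camera_params takes no time and is no camera call; for the wrist camera it gives the pose at the moment of the call.
- r.finish_job(): hands the job in; it is judged then, once.
The state is a dict: "clock": time; "q": joint angles; "qd": joint speeds; "joint_torque": joint torques, N m; "tool_pos": TCP position; "eef_rot": TCP orientation; "contact_force": force on the tool from outside, world axes, zero at the start; "moment": the same for the moment, N m; "opening": opening from 0.0 (shut) to 1.0 (fully open); "finger_force": force on a finger pad.
Only numpy, scipy, OpenCV 4.12 (cv2) and the standard library are available. Lean on these libraries where they do the work, as an engineer would, in place of code of your own. Each camera call takes 0.05 s, during which the arm holds its last target. There are 200 camera calls.

## Working session

There is one attempt and no reset: what is moved stays moved. The work goes in short steps, Python scripts to look and compute and a shell command to move; the robot and the scene stay as the last step left them, time stands still between calls to the robot, and variables do not carry over. Pictures are saved under pics/ and viewed, at most 10 in all, crops included, and the job is handed in when it is done.

```bash
ls; mkdir -p pics; python3 - <<'E'
from plant import r
import cv2
s=r.get_state();print({k:(v if not hasattr(v,'round') else v) for k,v in s.items()})
for n in("scene","side"):
    cv2.imwrite(f"pics/{n}0.png",r.snapshot(n)[:,:,::-1]); print(n,r.camera_params(n))
print(r.grip_depth)
E
```

```text
pics
plant.py
steer.py
{'clock': 0.0, 'q': array([ 1.26079225,  0.69000681, -0.19451812,  1.56632023,  0.15727972,
        0.90248667, -0.21509128]), 'qd': array([ 0.00069053,  0.00077158, -0.00020483,  0.00130574,  0.00127958,
       -0.00217054,  0.00177946]), 'joint_torque': array([-9.96727358e-04, -5.27557003e+01, -1.26683716e+00, -1.53427488e+01,
       -5.24650142e-02,  6.46251719e-03,  1.78643813e-04]), 'tool_pos': array([ 0.21042121, -0.58785309,  0.23790222]), 'eef_rot': array([ 9.85253867e-01,  1.71096400e-01, -2.10401107e-04, -8.91318421e-04]), 'contact_force': array([-0.008711  ,  0.15674251, -0.44679768]), 'moment': array([-0.00965199, -0.014267  , -0.01776786]), 'finger_force': 0.0, 'opening': 1.00120168474682}
scene {'fx': 385.89751202160966, 'fy': 385.89751202160966, 'cx': 285.99562495525277, 'cy': 208.33396851324147, 'k1': 0.028534130837967738, 'rvec': array([ 1.21793626,  2.10078403, -1.0977688 ]), 'tvec': array([ 0.27952016, -0.10149089,  1.62853516])}
side {'fx': 419.9183590515965, 'fy': 419.9183590515965, 'cx': 279.26909447772636, 'cy': 204.00918062279706, 'k1': -0.11587518923183358, 'rvec': array([ 1.78867709,  2.30106151, -0.37341941]), 'tvec': array([ 0.14007856, -0.41937677,  1.42448777])}
-0.0187
```

View pics/scene0.png

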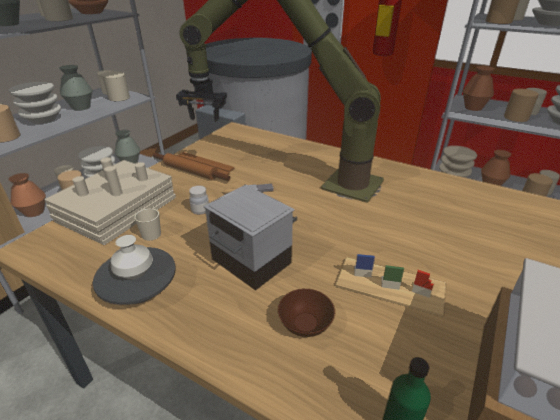

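View pics/side0.png

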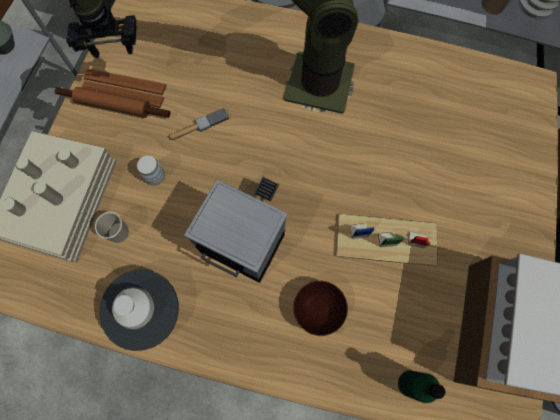

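The side view (close to top-down) shows the lid with corners near (215,183), (286,215) and (188,235), the tread at (265,188), and the red tile at (419,240) at the right end of the board. The scene view has the red tile at (424,282). I'll enlarge both.

```bash
cat > h.py <<'E'
import numpy as np, cv2
from scipy.spatial.transform import Rotation as R
def cam(c):
    K=np.array([[c['fx'],0,c['cx']],[0,c['fy'],c['cy']],[0,0,1]]);return K,np.array([c['k1'],0,0,0,0.]),R.from_rotvec(c['rvec']).as_matrix(),np.array(c['tvec'])
def ray(c,uv):
    K,D,M,t=cam(c);p=cv2.undistortPoints(np.array([[uv]],float),K,D)[0,0]
    d=M.T@np.r_[p,1];return -M.T@t,d/np.linalg.norm(d)
def plane(c,uv,z):
    o,d=ray(c,uv);return o+d*(z-o[2])/d[2]
def tri(*cu):
    A=0;b=0
    for c,uv in cu:
        o,d=ray(c,uv);P=np.eye(3)-np.outer(d,d);A=A+P;b=b+P@o
    x=np.linalg.solve(A,b);res=[np.linalg.norm(np.cross(x-ray(c,uv)[0],ray(c,uv)[1])) for c,uv in cu];return x,max(res)
def proj(c,X):
    K,D,M,t=cam(c);return cv2.projectPoints(np.array(X,float).reshape(-1,3),c['rvec'],t,K,D)[0][:,0]
E
python3 - <<'E'
import cv2,numpy as np
a=cv2.imread('pics/side0.png');b=cv2.imread('pics/scene0.png')
z=lambda i,x,y,w,h,s:cv2.resize(i[y:y+h,x:x+w],None,fx=s,fy=s,interpolation=cv2.INTER_CUBIC)
c=np.zeros((600,800,3),np.uint8)
def put(i,x,y):c[y:y+i.shape[0],x:x+i.shape[1]]=i
put(z(a,180,165,130,120,3),0,0)
put(z(b,195,175,110,110,3),400,0)
put(z(a,330,205,115,65,3.4),0,370)
put(z(b,330,245,120,65,3.3),400,370)
cv2.imwrite('pics/c1.png',c)
E
```

```text
(no output)
```

View pics/c1.png

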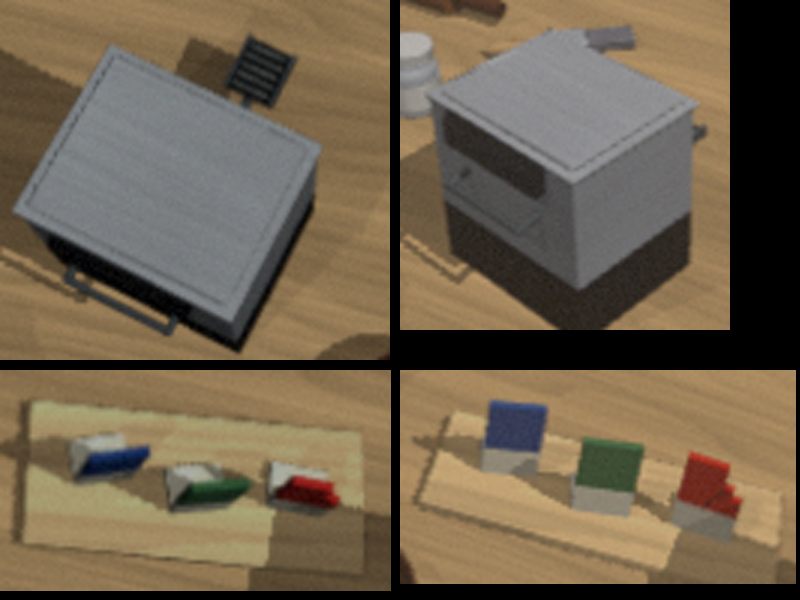

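The crop gives the lid corners clearly in both views. Pedal side is A-B, facing the robot, and the wire linkage is on the hinge side, C-D. The red tile is at the +y end of the board. Next I triangulate.

```bash
python3 - <<'E'
from plant import r
from h import *
np.set_printoptions(precision=4,suppress=True)
S=r.camera_params('side');C=r.camera_params('scene')
s=lambda x,y:(180+(x+.5)/3-.5,165+(y+.5)/3-.5); c=lambda x,y:(195+(x-399.5)/3-.5,175+(y+.5)/3-.5)
P={}
for n,a,b in(('A',(110,46),(553,28)),('B',(320,148),(695,103)),('C',(235,318),(573,183)),('D',(15,210),(430,97))):
    P[n],e=tri((S,s(*a)),(C,c(*b)));print(n,P[n],e, plane(S,s(*a),.208),plane(C,c(*b),.208))
Q={n:plane(S,s(*a),.213) for n,a in(('A',(110,46)),('B',(320,148)),('C',(235,318)),('D',(15,210)))}
for P in(P,Q):
    print([np.linalg.norm(P[a]-P[b]) for a,b in('AB','BC','CD','DA')])
    m=sum(P.values())/4;x=(P['C']+P['D']-P['A']-P['B'])[:2];y=(P['A']+P['D']-P['B']-P['C'])[:2]
    print(m,np.arctan2(x[1],x[0]),np.arctan2(y[1],y[0])-np.pi/2)
print('tread',plane(S,s(261,70),.078))
# red mask
for n,cc in(('side',S),('scene',C)):
    im=cv2.imread(f'pics/{n}0.png').astype(int);b,g,rr=im[...,0],im[...,1],im[...,2]
    m=((rr>90)&(g<60)&(b<60)).astype(np.uint8);m[:, :330]=0;m[:200]=0;m[:,450:]=0
    N,L,st,ce=cv2.connectedComponentsWithStats(m);print(n,[(st[i],ce[i],plane(cc,ce[i],.067)) for i in range(1,N) if st[i,4]>20])
w=r.camera_params('wrist');st=r.get_state();T=R.from_quat(st['eef_rot']).as_matrix()
M=R.from_rotvec(w['rvec']).as_matrix();print(w['fx'],w['k1'],'cam in tool',T.T@(-M.T@w['tvec']-st['tool_pos']),'\n',T.T@M.T)
E
```

```text
A [ 0.5085 -0.1824  0.2103] 0.0017910333225617454 [ 0.5088 -0.1844  0.208 ] [ 0.5044 -0.1833  0.208 ]
B [0.5533 0.0138 0.2094] 0.0007131123918223063 [0.5533 0.0131 0.208 ] [0.5511 0.0133 0.208 ]
C [ 0.7095 -0.0197  0.2068] 0.0012315643911721224 [ 0.709  -0.0186  0.208 ] [ 0.7116 -0.0197  0.208 ]
D [ 0.6661 -0.2184  0.2034] 0.0017003199315605432 [ 0.6681 -0.2184  0.208 ] [ 0.6702 -0.2122  0.208 ]
[np.float64(0.20122695678119312), np.float64(0.15974520615598847), np.float64(0.20343289172297213), np.float64(0.1617679582980248)]
[ 0.6094 -0.1017  0.2075] -0.21763289036922073 -3.3613870873196765
[np.float64(0.20145922553827067), np.float64(0.15805856922414596), np.float64(0.20298188228761282), np.float64(0.16202277915973223)]
[ 0.611  -0.1012  0.213 ] -0.20555463263533658 -3.3533642692510988
tread [ 0.451  -0.0681  0.078 ]
side [(array([416, 237,  14,   8,  37], dtype=int32), array([423.1622, 239.3514]), array([0.4873, 0.4021, 0.067 ]))]
scene [(array([415, 271,  18,  19, 203], dtype=int32), array([423.0837, 279.8522]), array([0.4932, 0.3963, 0.067 ]))]
308.63961822978666 0.01829598493940101 cam in tool [ 0.0753 -0.0014 -0.1453] 
 [[ 0.0007 -0.9562 -0.2926]
 [ 1.      0.0002  0.0014]
 [-0.0013 -0.2926  0.9562]]
```

Lid height, sizes and yaw (about -0.21) are consistent, and the tread found at (0.451, -0.068) matches the given 162 mm. I'll move above the tread with fingers shut and the camera on the robot side, to look with the wrist camera.

```bash
echo '[[0,[0.401,-0.409,0.0],[0,0,-2.585]],[0,[0.401,-0.409,0.0],[0,0,-2.585]],[0,[0.401,-0.409,0.0],[0,0,-2.585]],[0,[0.401,-0.409,0.0],[0,0,-2.585]],[0,[0.401,-0.409,0.0],[0,0,-2.585]],[0,[0.401,-0.409,0.0],[0,0,-2.585]],[0,[0.401,-0.409,0.0],[0,0,-2.585]],[0,[0.401,-0.409,0.0],[0,0,-2.585]],[0,[0.401,-0.409,0.0],[0,0,-2.585]],[0,[0.401,-0.409,0.0],[0,0,-2.585]]]' > next.json && python3 steer.py next.json 10
python3 -c "
from plant import r
print(r.get_state()['q'])"
```

```text
clock: 1.1
tool_pos: [0.4202, -0.1326, 0.2387]
eef_rot: [0.602, 0.799, -0.0, 0.0]
contact_force: [0.7, -0.5, 0.1]
opening: 0.114
finger_force: 0.0
[ 0.60249356  0.50535    -0.60194904  2.08282384  0.45057489  0.68187451
 -0.01925877]
```

```bash
cat >> h.py <<'E'
def rel(s,xyz,yaw):
    T=R.from_quat(s['eef_rot']);D=R.from_matrix(np.array([[np.cos(yaw),np.sin(yaw),0],[np.sin(yaw),-np.cos(yaw),0],[0,0,-1]]))
    return np.round(np.r_[T.inv().apply(np.array(xyz)-s['tool_pos']),(T.inv()*D).as_rotvec()],4)
E
echo '[[0,[0.054,0.047,0.039],[0,0,-1.085]],[0,[0.054,0.047,0.039],[0,0,-1.085]],[0,[0.054,0.047,0.039],[0,0,-1.085]],[0,[0.054,0.047,0.039],[0,0,-1.085]],[0,[0.054,0.047,0.039],[0,0,-1.085]],[0,[0.054,0.047,0.039],[0,0,-1.085]],[0,[0.054,0.047,0.039],[0,0,-1.085]],[0,[0.054,0.047,0.039],[0,0,-1.085]],[0,[0.054,0.047,0.039],[0,0,-1.085]]]' > next.json && python3 steer.py next.json
python3 - <<'E'
from plant import r
from h import *
import pickle
s=r.get_state();w=r.camera_params('wrist');im=r.snapshot('wrist');pickle.dump((s,w),open('w1.pkl','wb'))
cv2.imwrite('pics/w1.png',im[:,:,::-1]);print(s['q'],rel(s,[.451,-.068,.2],2.93))
E
```

```text
clock: 2.0
tool_pos: [0.4504, -0.0698, 0.1995]
eef_rot: [0.107, 0.994, 0.0, -0.0]
contact_force: [-0.2, 0.0, 0.3]
opening: 0.006
finger_force: 0.0
[ 0.5784741   0.65588798 -0.84338138  2.08189705  0.74507566  0.73591326
  0.60663924] [-0.0002  0.0019 -0.0005  0.0002 -0.0006 -0.0037]
```

View pics/w1.png

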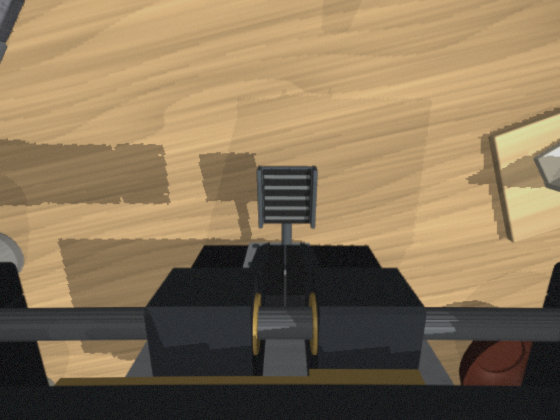

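The tread is at about u 260–316, v 167–227, centre (287,197), with its lips vertical in the image, so the yaw is right. The closed fingers, seam at u≈285, show below it. I'll compute the tread position and the apparent fingertip sizes.

```bash
python3 - <<'E'
from h import *
import pickle
np.set_printoptions(precision=4,suppress=True)
s,w=pickle.load(open('w1.pkl','rb'))
T=R.from_quat(s['eef_rot'])
f=lambda p:s['tool_pos']+T.apply(p)
print('tcp, grasp, y+-18, x+-9',proj(w,[f([0,0,0]),f([0,0,-.019]),f([0,.018,0]),f([0,-.018,0]),f([.009,0,0]),f([-.009,0,0]),f([0,.0175,-.0187]),f([.037,.09,-.064])]))
a=-.212;B=np.array([[np.cos(a),-np.sin(a)],[np.sin(a),np.cos(a)]])
c0=np.array([.609,-.1015])
for n,uv,z in(('far-left',(260,168),.085+.003),('far-right',(315,168),.088),('near-left',(259,227),.082),('near-right',(316,227),.082),('mid',(287.5,197),.078)):
    p=plane(w,uv,z);print(n,p,B.T@(p[:2]-c0))
p=plane(w,(287,226),.07);q=plane(w,(285.5,244),.065);print(p,q)
E
```

```text
tcp, grasp, y+-18, x+-9 [[282.9218 262.7099]
 [282.6782 282.2761]
 [317.3454 262.7546]
 [248.4991 262.692 ]
 [282.9062 246.9623]
 [282.9367 277.9648]
 [320.3334 281.9842]
 [597.812  254.4245]]
far-left [ 0.4175 -0.0829  0.088 ] [-0.1912 -0.0221]
far-right [ 0.4273 -0.0378  0.088 ] [-0.191   0.0241]
near-left [ 0.4711 -0.0973  0.082 ] [-0.1357 -0.0249]
near-right [ 0.4821 -0.0466  0.082 ] [-0.1356  0.027 ]
mid [ 0.4499 -0.0662  0.078 ] [-0.1629  0.0011]
[ 0.4801 -0.0731  0.07  ] [ 0.5003 -0.0789  0.065 ]
```

```bash
python3 - <<'E'
import cv2,numpy as np
a=cv2.imread('pics/w1.png')[150:390,130:440].astype(float)
a=(255*(a/255)**.45).astype(np.uint8)
cv2.imwrite('pics/w1b.png',cv2.resize(a,None,fx=2.4,fy=2.4,interpolation=cv2.INTER_CUBIC))
E
```

```text
(no output)
```

View pics/w1b.png

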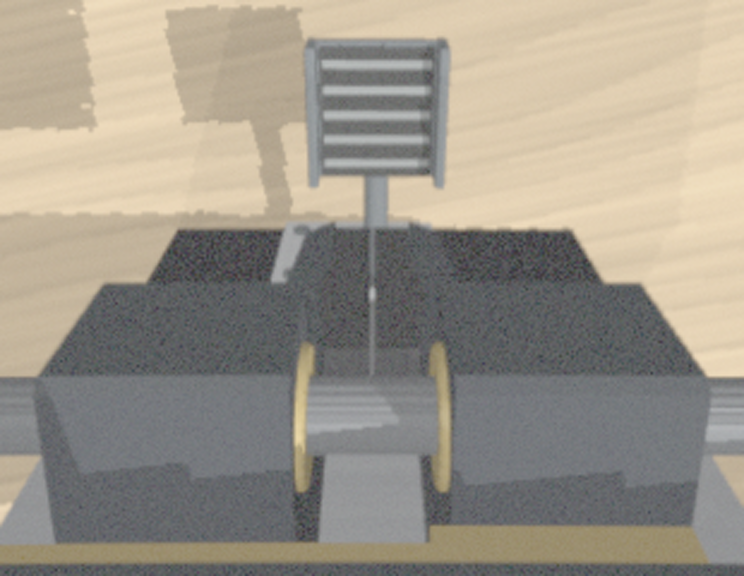

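Fingers hidden in front are about 30 mm wide, with the seam at u≈285. The tread centre at 287.5 is about 2 mm to bin +y of the tool. The black blocks at the bottom are gripper parts, with the plinth behind them. Descend to just above the tread.

```bash
echo '[[0,[0.003,0.002,0.045],[0,0,0]],[0,[0.003,0.002,0.09],[0,0,0]],[0,[0.003,0.002,0.109],[0,0,0]],[0,[0.003,0.002,0.109],[0,0,0]],[0,[0.003,0.002,0.111],[0,0,0]]]' > next.json && python3 steer.py next.json
python3 - <<'E'
from plant import r
from h import *
import pickle
s=r.get_state();w=r.camera_params('wrist');im=r.snapshot('wrist');pickle.dump((s,w),open('w2.pkl','wb'))
print(rel(s,[.4476,-.0672,.086],2.93))
a=im[:,:,::-1][130:330,170:400].astype(float)
a=(255*(a/255)**.45).astype(np.uint8)
cv2.imwrite('pics/w2.png',cv2.resize(a,None,fx=2.4,fy=2.4,interpolation=cv2.INTER_CUBIC))
E
```

```text
clock: 2.55
tool_pos: [0.4485, -0.0668, 0.0892]
eef_rot: [0.107, 0.994, -0.0, 0.0]
contact_force: [0.4, 0.1, 0.4]
opening: 0.005
finger_force: 0.0
[ 0.0008 -0.0006  0.0032 -0.0001  0.0007 -0.0019]
```

View pics/w2.png

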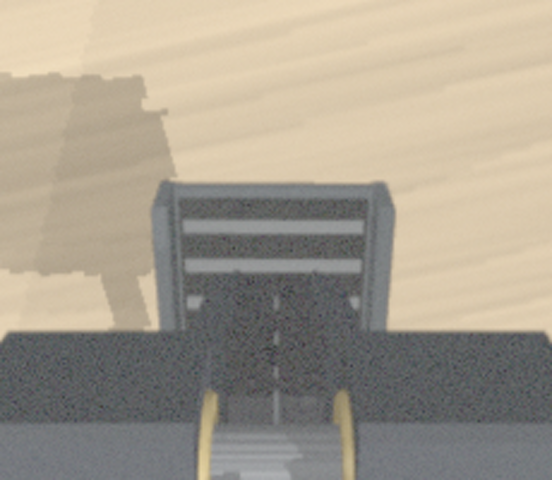

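The shut fingers (u 200–352 in the crop) are centred between the lips (178–370). I'll press gently.

```bash
echo '[[0,[0,0,0.003],[0,0,0]],[0,[0,0,0.006],[0,0,0]],[0,[0,0,0.009],[0,0,0]],[0,[0,0,0.012],[0,0,0]],[0,[0,0,0.015],[0,0,0]],[0,[0,0,0.018],[0,0,0]],[0,[0,0,0.021],[0,0,0]],[0,[0,0,0.024],[0,0,0]],[0,[0,0,0.027],[0,0,0]],[0,[0,0,0.03],[0,0,0]]]' > next.json && python3 steer.py next.json
```

```text
clock: 3.6
tool_pos: [0.4461, -0.0667, 0.0586]
eef_rot: [0.106, 0.994, -0.0, -0.001]
contact_force: [-4.0, 2.6, 5.6]
opening: 0.005
finger_force: 2.9
```

```bash
echo '[[0,[0,0,0.0025],[0,0,0]],[0,[0,0,0.005],[0,0,0]],[0,[0,0,0.0075],[0,0,0]],[0,[0,0,0.01],[0,0,0]],[0,[0,0,0.0125],[0,0,0]],[0,[0,0,0.015],[0,0,0]],[0,[0,0,0.0175],[0,0,0]],[0,[0,0,0.0175],[0,0,0]]]' > next.json && python3 steer.py next.json
```

```text
clock: 4.4
tool_pos: [0.4464, -0.0668, 0.041]
eef_rot: [0.106, 0.994, -0.0, -0.001]
contact_force: [-3.8, 0.6, 4.0]
opening: 0.005
finger_force: 2.1
```

```bash
for i in 1; do echo '[[0,[0,0,0.0015],[0,0,0]],[0,[0,0,0.003],[0,0,0]],[0,[0,0,0.003],[0,0,0]]]' > next.json && python3 steer.py next.json; done
```

```text
clock: 4.7
tool_pos: [0.4478, -0.0671, 0.0381]
eef_rot: [0.106, 0.994, -0.0, -0.0]
contact_force: [-2.6, 0.4, 4.6]
opening: 0.008
finger_force: 2.0
```

```bash
echo '[[0,[0,0,0.001],[0,0,0]],[0,[0,0,0.002],[0,0,0]],[0,[0,0,0.002],[0,0,0]]]' > next.json && python3 steer.py next.json
```

```text
clock: 5.0
tool_pos: [0.4482, -0.0671, 0.0361]
eef_rot: [0.106, 0.994, -0.0, 0.0]
contact_force: [-2.8, 0.6, 3.5]
opening: 0.006
finger_force: 2.0
```

```bash
echo '[[0,[0,0,0.001],[0,0,0]],[0,[0,0,0.002],[0,0,0]],[0,[0,0,0.002],[0,0,0]]]' > next.json && python3 steer.py next.json
```

```text
clock: 5.3
tool_pos: [0.4483, -0.0671, 0.0341]
eef_rot: [0.106, 0.994, -0.0, 0.0]
contact_force: [-2.5, 0.4, 4.0]
opening: 0.006
finger_force: 1.9
```

```bash
echo '[[0,[0,0,0.001],[0,0,0]],[0,[0,0,0.002],[0,0,0]],[0,[0,0,0.002],[0,0,0]]]' > next.json && python3 steer.py next.json
```

```text
clock: 5.6
tool_pos: [0.4484, -0.0671, 0.0321]
eef_rot: [0.106, 0.994, -0.0, 0.0]
contact_force: [-2.2, -0.1, 2.1]
opening: 0.006
finger_force: 1.8
```

```bash
echo '[[0,[0,0,0.001],[0,0,0]],[0,[0,0,0.002],[0,0,0]],[0,[0,0,0.002],[0,0,0]]]' > next.json && python3 steer.py next.json | grep -E "pos|contact"
```

```text
tool_pos: [0.4484, -0.0671, 0.0301]
contact_force: [-1.9, 0.6, 2.0]
```

```bash
echo '[[0,[0,0,0.0005],[0,0,0]],[0,[0,0,0.001],[0,0,0]],[0,[0,0,0.001],[0,0,0]]]' > next.json && python3 steer.py next.json | grep -E "pos|contact"
```

```text
tool_pos: [0.4484, -0.0671, 0.0295]
contact_force: [-2.2, -0.1, 7.7]
```

```bash
echo '[[0,[0,-0.0025,0],[0,0,0]],[0,[0,-0.005,0],[0,0,0]],[0,[0,-0.0075,0],[0,0,0]],[0,[0,-0.01,0],[0,0,0]],[0,[0,-0.0125,0],[0,0,0]],[0,[0,-0.015,0],[0,0,0]],[0,[0,-0.015,0],[0,0,0]]]' > next.json && python3 steer.py next.json | grep -E "clock|pos|contact"
```

```text
clock: 6.9
tool_pos: [0.4456, -0.0798, 0.0296]
contact_force: [-1.5, 2.9, 6.7]
```

```bash
echo '[[0,[0,-0.0025,0],[0,0,0]],[0,[0,-0.005,0],[0,0,0]],[0,[0,-0.006,0],[0,0,0]],[0,[0,-0.006,0],[0,0,0]]]' > next.json && python3 steer.py next.json | grep -E "clock|pos|contact"
```

```text
clock: 7.3
tool_pos: [0.4444, -0.0853, 0.0296]
contact_force: [-1.4, 3.8, 6.7]
```

```bash
echo '[[0,[0,-0.002,0],[0,0,0]],[0,[0,-0.003,0],[0,0,0]],[0,[0,-0.003,0],[0,0,0]]]' > next.json && python3 steer.py next.json | grep -E "clock|pos|contact"
```

```text
clock: 7.6
tool_pos: [0.4438, -0.088, 0.0296]
contact_force: [-1.4, 4.1, 6.4]
```

```bash
echo '[[0,[0,-0.001,0],[0,0,0]],[0,[0,-0.002,0],[0,0,0]],[0,[0,-0.002,0],[0,0,0]]]' > next.json && python3 steer.py next.json | grep -E "clock|pos|contact"
```

```text
clock: 7.9
tool_pos: [0.4437, -0.0896, 0.0296]
contact_force: [-1.4, 5.6, 6.3]
```

```bash
echo '[[0,[0,-0.0005,0],[0,0,0]],[0,[0,-0.001,0],[0,0,0]],[0,[0,-0.001,0],[0,0,0]]]' > next.json && python3 steer.py next.json | grep -E "clock|pos|contact"
```

```text
clock: 8.2
tool_pos: [0.4438, -0.0903, 0.0297]
contact_force: [-0.3, 5.9, 6.2]
```

```bash
echo '[[0,[0,-0.0005,0],[0,0,0]],[0,[0,-0.001,0],[0,0,0]],[0,[0,-0.001,0],[0,0,0]]]' > next.json && python3 steer.py next.json | grep -E "clock|pos|contact"; python3 - <<'E'
from plant import r
from h import *
s=r.get_state();w=r.camera_params('wrist');im=r.snapshot('wrist')
a=im[:,:,::-1][130:330,170:400].astype(float)
a=(255*(a/255)**.45).astype(np.uint8)
cv2.imwrite('pics/w3.png',cv2.resize(a,None,fx=2.4,fy=2.4,interpolation=cv2.INTER_CUBIC))
E
```

```text
clock: 8.5
tool_pos: [0.4438, -0.0913, 0.0297]
contact_force: [-1.3, 4.5, 6.1]
```

View pics/w3.png

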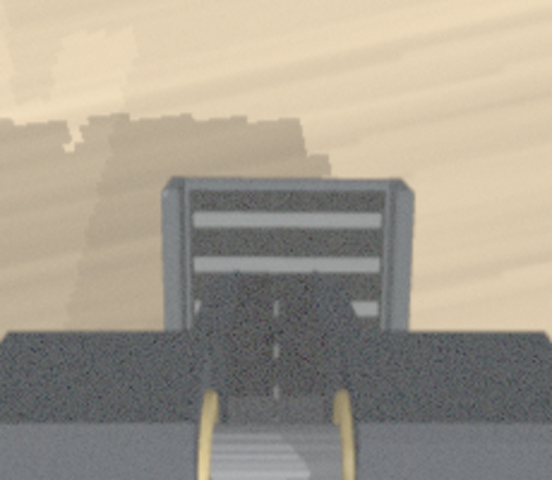

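The tread has followed by about 22 mm. The finger is about 2.5 mm off the pad's centre towards the left lip. I'll push until the lip and the wall are felt.

```bash
echo '[[0,[0,-0.001,0],[0,0,0]],[0,[0,-0.002,0],[0,0,0]],[0,[0,-0.002,0],[0,0,0]]]' > next.json && python3 steer.py next.json | grep -E "clock|pos|contact"
```

```text
clock: 8.85
tool_pos: [0.4437, -0.0934, 0.0297]
contact_force: [-0.6, 5.6, 5.6]
```

```bash
echo '[[0,[0,-0.0005,0],[0,0,0]],[0,[0,-0.001,0],[0,0,0]],[0,[0,-0.001,0],[0,0,0]]]' > next.json && python3 steer.py next.json | grep -E "clock|pos|contact"
```

```text
clock: 9.15
tool_pos: [0.4436, -0.0944, 0.0297]
contact_force: [-0.6, 4.6, 4.5]
```

```bash
echo '[[0,[0,-0.0005,0.0],[0,0,0]],[0,[0,-0.001,0.0003],[0,0,0]],[0,[0,-0.001,0.0003],[0,0,0]]]' > next.json && python3 steer.py next.json | grep -E "clock|pos|contact"
```

```text
clock: 9.45
tool_pos: [0.4435, -0.0948, 0.0296]
contact_force: [0.4, 4.7, 8.4]
```

```bash
python3 - <<'E'
from plant import r
from h import *
im=r.snapshot('wrist')
a=im[130:330,170:400].astype(float).mean(2)
a=255*(a/255)**.45
# outside edges of tread lips against wood, at crop rows ~ 215-250 /2.4 
for row in (90,95,100):
    print(row,np.round(a[row,60:180]).astype(int).tolist())
E
```

```text
90 [164, 165, 163, 164, 163, 162, 163, 163, 161, 162, 162, 164, 165, 159, 141, 133, 135, 136, 134, 135, 132, 120, 105, 103, 127, 121, 112, 133, 152, 159, 157, 160, 157, 157, 158, 157, 157, 159, 157, 158, 158, 158, 155, 157, 158, 158, 157, 157, 155, 156, 157, 156, 160, 156, 159, 159, 159, 157, 159, 157, 157, 158, 157, 157, 160, 156, 159, 160, 158, 157, 157, 160, 157, 157, 160, 157, 156, 157, 157, 159, 158, 157, 158, 157, 156, 158, 159, 159, 156, 159, 158, 159, 156, 157, 158, 157, 156, 158, 157, 160, 154, 158, 158, 158, 155, 138, 114, 125, 124, 109, 113, 111, 125, 130, 134, 135, 130, 129, 136, 168]
95 [162, 163, 160, 163, 162, 162, 162, 163, 162, 160, 162, 162, 161, 162, 141, 133, 133, 136, 133, 136, 131, 123, 96, 105, 129, 122, 108, 102, 97, 94, 105, 93, 95, 98, 103, 94, 98, 107, 107, 103, 96, 103, 104, 95, 100, 95, 99, 102, 101, 98, 103, 104, 102, 103, 99, 94, 107, 105, 106, 106, 104, 99, 98, 99, 103, 100, 102, 99, 103, 98, 103, 102, 104, 103, 104, 95, 94, 100, 100, 104, 98, 105, 98, 99, 92, 99, 93, 97, 90, 99, 100, 106, 105, 100, 105, 104, 103, 102, 104, 96, 105, 102, 94, 109, 91, 107, 104, 130, 118, 112, 103, 118, 126, 133, 135, 132, 131, 130, 137, 177]
100 [168, 169, 169, 169, 173, 169, 169, 171, 171, 171, 169, 171, 171, 168, 152, 133, 135, 131, 131, 134, 133, 124, 108, 103, 130, 119, 104, 92, 102, 104, 95, 97, 94, 95, 102, 99, 100, 101, 98, 103, 97, 92, 99, 102, 94, 91, 100, 101, 105, 98, 102, 106, 96, 100, 104, 97, 103, 106, 103, 97, 94, 102, 96, 96, 95, 101, 98, 95, 105, 100, 97, 100, 100, 92, 101, 95, 99, 104, 95, 101, 95, 100, 98, 94, 95, 106, 96, 90, 95, 94, 93, 99, 100, 95, 101, 104, 100, 87, 99, 99, 98, 96, 97, 99, 98, 103, 112, 126, 112, 106, 106, 118, 124, 132, 133, 132, 133, 134, 145, 192]
```

Between frames the tread stayed still while the finger slid 3.6 mm with side force steady at about 5 N. So the wall is met, at a shift of about 22 mm. Let up slowly while keeping the side push.

```bash
echo '[[0,[0,0,-0.001],[0,0,0]],[0,[0,0,-0.002],[0,0,0]],[0,[0,0,-0.003],[0,0,0]],[0,[0,0,-0.004],[0,0,0]],[0,[0,0,-0.005],[0,0,0]],[0,[0,0,-0.006],[0,0,0]],[0,[0,0,-0.006],[0,0,0]]]' > next.json && python3 steer.py next.json | grep -E "clock|pos|contact"
```

```text
clock: 10.2
tool_pos: [0.4427, -0.0972, 0.0352]
contact_force: [2.4, 4.5, 2.9]
```

```bash
echo '[[0,[0,0,-0.001],[0,0,0]],[0,[0,0,-0.002],[0,0,0]],[0,[0,0,-0.003],[0,0,0]],[0,[0,0,-0.004],[0,0,0]],[0,[0,0,-0.004],[0,0,0]]]' > next.json && python3 steer.py next.json | grep -E "clock|pos|contact"
```

```text
clock: 10.7
tool_pos: [0.4422, -0.0973, 0.0388]
contact_force: [3.1, 4.6, -2.1]
```

```bash
echo '[[0,[0,0.002,0],[0,0,0]],[0,[0,0.004,0],[0,0,0]],[0,[0,0.005,0],[0,0,0]],[0,[0,0.005,0],[0,0,0]],[0,[0,0.005,-0.002],[0,0,0]],[0,[0,0.005,-0.004],[0,0,0]],[0,[0,0.005,-0.004],[0,0,0]]]' > next.json && python3 steer.py next.json | grep -E "clock|pos|contact"; python3 - <<'E'
from plant import r
from h import *
im=r.snapshot('wrist');c=r.snapshot('scene')[100:290,150:320]
a=im[130:330,170:400].astype(float);a=(255*(a/255)**.45).astype(np.uint8)
a=cv2.resize(a,(400,348));c=cv2.resize(c,(400,447));o=np.zeros((450,800,3),np.uint8);o[:348,:400]=a;o[:447,400:]=c
cv2.imwrite('pics/w4.png',o[:,:,::-1])
E
```

```text
clock: 11.4
tool_pos: [0.4425, -0.0937, 0.0432]
contact_force: [-0.7, -0.8, 0.8]
```

View pics/w4.png

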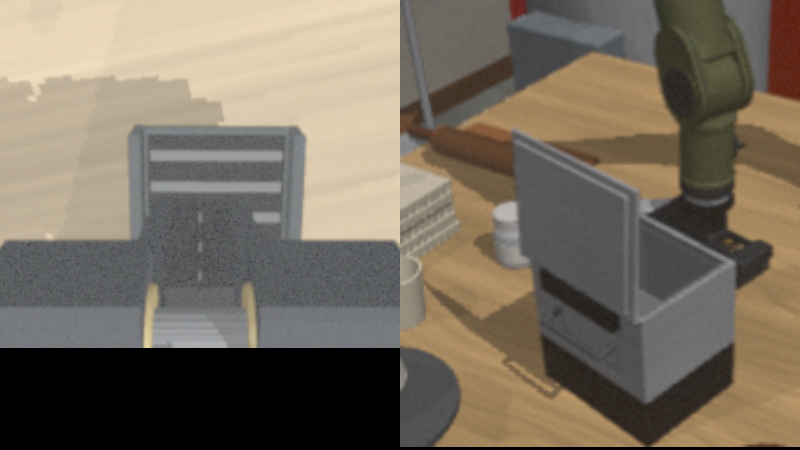

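The scene crop shows the lid standing near upright and the tread free of the finger with force about 0, so the pedal is hooked. I'll rise and go to look at the red tile.

```bash
echo '[[0,[0,0,-0.05],[0,0,0]],[0,[0,0,-0.1],[0,0,0]],[0.5,[0,0,-0.14],[0,0,0.1]],[1,[0.05,0.493,-0.157],[0,0,1.36]],[1,[0.057,0.493,-0.157],[0,0,1.36]],[1,[0.057,0.493,-0.157],[0,0,1.36]],[1,[0.057,0.493,-0.157],[0,0,1.36]],[1,[0.057,0.493,-0.157],[0,0,1.36]],[1,[0.057,0.493,-0.157],[0,0,1.36]],[1,[0.057,0.493,-0.157],[0,0,1.36]]]' > next.json && python3 steer.py next.json | grep -E "clock|pos|contact|rot"
python3 -c "
from plant import r
from h import *
print(rel(r.get_state(),[.49,.40,.2],1.571))"
```

```text
clock: 12.5
tool_pos: [0.4763, 0.2565, 0.1949]
eef_rot: [0.632, 0.775, -0.0, 0.0]
contact_force: [1.2, 0.6, -0.2]
[ 0.1378  0.0423 -0.0052 -0.0003  0.0006  0.2023]
```

```bash
echo '[[1,[0.136,0.039,-0.005],[0,0,0.2]],[1,[0.136,0.039,-0.005],[0,0,0.2]],[1,[0.136,0.039,-0.005],[0,0,0.2]],[1,[0.136,0.039,-0.005],[0,0,0.2]]]' > next.json && python3 steer.py next.json | grep -E "clock|pos|contact|rot"
python3 - <<'E'
from plant import r
from h import *
import pickle
s=r.get_state();w=r.camera_params('wrist');im=r.snapshot('wrist');pickle.dump((s,w),open('w5.pkl','wb'))
cv2.imwrite('pics/w5.png',im[:,:,::-1]);print(s['q'],s['tool_pos'],proj(w,[s['tool_pos']]))
E
```

```text
clock: 12.9
tool_pos: [0.4842, 0.404, 0.2001]
eef_rot: [0.701, 0.713, 0.002, -0.003]
contact_force: [-1.0, 0.3, -0.5]
[-0.57572465  0.75309319 -0.34820744  1.58627173  0.30823026  0.85188828
 -1.02354466] [0.48417152 0.40402598 0.20009257] [[286.09503355 262.76655975]]
```

View pics/w5.png

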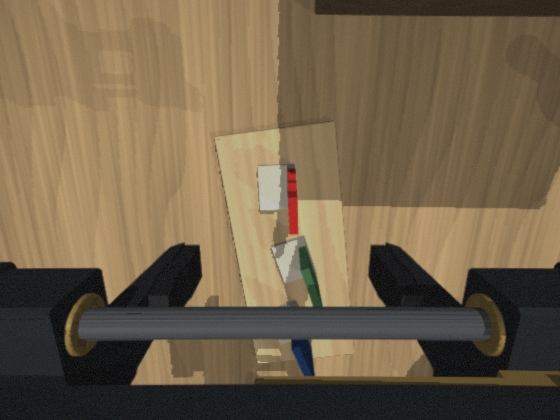

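The red tile's top runs from (289,168) to (297,234). The broken end is up, towards world +y, and the foot (cream, u 258–289) lies on world -x. Now its pose.

```bash
python3 - <<'E'
from plant import r
from h import *
import pickle
np.set_printoptions(precision=4,suppress=True)
s,w=pickle.load(open('w5.pkl','rb'));im=cv2.imread('pics/w5.png').astype(int)
b,g,rr=im[...,0],im[...,1],im[...,2];m=((rr>90)&(g<70)&(b<70));m[:150]=0;m[250:]=0
v,u=np.nonzero(m);print(u.min(),u.max(),v.min(),v.max())
for y in range(v.min(),v.max()+1,4):
    x=u[v==y];print(y,x.min(),x.max(),rr[y,x].tolist())
C=r.camera_params('scene')
print('top corner tri',tri((C,(330+288/3.3,245+86/3.3)),(w,(296,234))))
ys=np.arange(202,233);L=np.array([u[v==y].min() for y in ys])-.5;Rr=np.array([u[v==y].max() for y in ys])+.5
P=np.array([plane(w,(a,y),.092)[:2] for a,y in zip((L+Rr)/2,ys)])
k=np.polyfit(P[:,1],P[:,0],1);print('x at y',k,'yaw of tile x',-np.arctan(k[0]),'width',np.mean(Rr-L))
print('ends',plane(w,(297,235),.092),plane(w,(293,196),.092),plane(w,(291,167),.07))
E
```

```text
288 297 171 233
171 295 295 [97]
175 288 295 [168, 177, 180, 178, 180, 180, 178, 176]
179 288 295 [157, 166, 164, 165, 166, 172, 176, 173]
183 288 295 [158, 167, 170, 169, 169, 170, 169, 170]
187 288 295 [160, 169, 173, 179, 179, 182, 178, 178]
191 288 296 [126, 133, 130, 132, 132, 134, 135, 134, 111]
195 288 296 [102, 112, 110, 113, 116, 108, 110, 110, 115]
199 288 296 [144, 171, 181, 178, 179, 178, 178, 176, 178]
203 288 296 [132, 169, 181, 180, 179, 177, 178, 177, 177]
207 289 296 [168, 178, 178, 179, 179, 178, 181, 179]
211 289 296 [176, 179, 177, 179, 181, 180, 176, 180]
215 289 296 [169, 180, 179, 180, 180, 181, 179, 178]
219 289 296 [172, 178, 179, 180, 177, 178, 179, 179]
223 290 296 [177, 178, 179, 177, 176, 179, 179]
227 289 297 [168, 179, 178, 179, 178, 179, 180, 180, 180]
231 290 297 [180, 178, 180, 180, 178, 177, 179, 179]
top corner tri (array([0.4941, 0.3758, 0.0913]), np.float64(5.8178726285214794e-05))
x at y [-0.0603  0.5143] yaw of tile x 0.06020293319089513 width 8.225806451612904
ends [0.4949 0.3751 0.092 ] [0.4905 0.4108 0.092 ] [0.4888 0.4319 0.07  ]
```

```bash
python3 -c "
from plant import r
from h import *
s=r.get_state();print(s['tool_pos'],rel(s,[.4906,.392,.065],1.631))"
```

```text
[0.48502593 0.39941976 0.19959218] [-0.0078  0.0056  0.1346 -0.0007 -0.0022 -0.0467]
```

```bash
echo '[[0.5,[-0.008,0.006,0.05],[0,0,-0.047]],[0.5,[-0.008,0.006,0.08],[0,0,-0.047]],[0.5,[-0.008,0.006,0.08],[0,0,-0.047]],[0.5,[-0.008,0.006,0.08],[0,0,-0.047]]]' > next.json && python3 steer.py next.json 15| grep -E "clock|pos|contact|rot|open"; python3 -c "
from plant import r
from h import *
s=r.get_state();print(rel(s,[.4906,.392,.065],1.631))"
```

```text
clock: 13.35
tool_pos: [0.4929, 0.3867, 0.1201]
eef_rot: [0.688, 0.726, -0.001, 0.0]
contact_force: [-0.2, 0.7, 1.2]
opening: 0.662
[ 0.0055 -0.002   0.0551 -0.0007  0.001  -0.0061]
```

```bash
echo '[[0.5,[0.005,-0.002,0],[0,0,-0.006]],[0.5,[0.005,-0.002,0.03],[0,0,-0.006]],[0.5,[0.005,-0.002,0.055],[0,0,-0.006]],[0.5,[0.005,-0.002,0.055],[0,0,-0.006]],[0.5,[0.005,-0.002,0.055],[0,0,-0.006]]]' > next.json && python3 steer.py next.json 15| grep -E "clock|pos|contact|rot|open"; python3 -c "
from plant import r
from h import *
s=r.get_state();print(rel(s,[.4906,.392,.065],1.631))"
```

```text
clock: 13.85
tool_pos: [0.491, 0.3937, 0.0665]
eef_rot: [0.685, 0.729, 0.001, -0.0]
contact_force: [0.3, 0.1, 0.6]
opening: 0.503
[-0.0017 -0.0005  0.0015  0.0015 -0.0015  0.0014]
```

Well placed. Close and lift a little.

```bash
echo '[[0,[0,0,0],[0,0,0]],[0,[0,0,0],[0,0,0]],[0,[0,0,0],[0,0,0]],[0,[0,0,0],[0,0,0]],[0,[0,0,0],[0,0,0]],[0,[0,0,0],[0,0,0]],[0,[0,0,-0.02],[0,0,0]],[0,[0,0,-0.04],[0,0,0]]]' > next.json && python3 steer.py next.json 15| grep -E "clock|pos|contact|rot|open|finger"
```

```text
clock: 14.65
tool_pos: [0.4899, 0.3921, 0.1045]
eef_rot: [0.685, 0.728, -0.001, -0.0]
contact_force: [0.5, 0.4, -0.6]
opening: 0.087
finger_force: 15.0
```

```bash
echo '[[0,[0,0,-0.04],[0,0,0]],[0,[0,0,-0.08],[0,0,0]],[0,[0,0,-0.12],[0,0,0]],[0,[-0.02,0.003,-0.16],[0,0,-0.05]],[0,[-0.05,0.008,-0.19],[0,0,-0.15]],[0,[-0.09,0.014,-0.21],[0,0,-0.28]],[0,[-0.13,0.02,-0.21],[0,0,-0.4]],[0,[-0.17,0.026,-0.21],[0,0,-0.52]],[0,[-0.21,0.032,-0.21],[0,0,-0.64]],[0,[-0.25,0.038,-0.21],[0,0,-0.76]]]' > next.json && python3 steer.py next.json 20| grep -E "clock|pos|contact|rot|open|finger"; python3 -c "
from plant import r
from h import *
s=r.get_state();print(rel(s,[.5916,-.0875,.315],2.93))"
```

```text
clock: 15.65
tool_pos: [0.5437, 0.1436, 0.3148]
eef_rot: [0.364, 0.932, -0.0, -0.0]
contact_force: [2.1, -0.3, -0.2]
opening: 0.092
finger_force: 20.0
[-1.918e-01 -1.375e-01 -1.000e-04 -7.000e-04 -0.000e+00 -5.329e-01]
```

```bash
echo '[[0,[-0.03,-0.022,0],[0,0,-0.09]],[0,[-0.06,-0.044,0],[0,0,-0.18]],[0,[-0.09,-0.065,0],[0,0,-0.27]],[0,[-0.12,-0.087,0],[0,0,-0.36]],[0,[-0.15,-0.108,0],[0,0,-0.45]],[0,[-0.18,-0.129,0],[0,0,-0.53]],[0,[-0.19,-0.137,0],[0,0,-0.53]],[0,[-0.19,-0.137,0],[0,0,-0.53]]]' > next.json && python3 steer.py next.json 20| grep -E "clock|pos|contact|rot|open|finger"; python3 - <<'E'
from plant import r
from h import *
s=r.get_state();print(rel(s,[.5916,-.0875,.315],2.93))
c=r.snapshot('scene')[60:290,150:340];d=r.snapshot('side')[130:300,150:330]
o=np.zeros((460,780,3),np.uint8);o[:460,:380]=cv2.resize(c,(380,460));o[:368,390:]=cv2.resize(d,(390,368))
cv2.imwrite('pics/b1.png',o[:,:,::-1])
E
```

```text
clock: 16.45
tool_pos: [0.5893, -0.0869, 0.3141]
eef_rot: [0.112, 0.994, -0.0, -0.001]
contact_force: [0.1, 0.6, -0.3]
opening: 0.091
finger_force: 20.0
[-0.0024 -0.0001 -0.0009 -0.001  -0.0011 -0.0138]
```

View pics/b1.png

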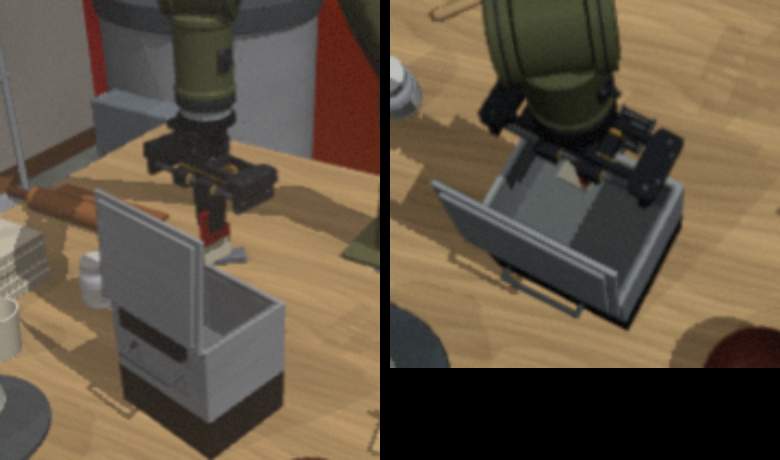

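The tile hangs over the open mouth, clear of the lid, which stands near upright. Lower it until 7 mm above the inner floor, where the gripper's body is still just above the rim.

```bash
echo '[[0,[-0.01,0,0.02],[0,0,0]],[0,[-0.01,0,0.05],[0,0,0]],[0,[-0.01,0,0.08],[0,0,0]],[0,[-0.01,0,0.11],[0,0,0]],[0,[-0.01,0,0.135],[0,0,0]],[0,[-0.01,0,0.155],[0,0,0]],[0,[-0.01,0,0.165],[0,0,0]],[0,[-0.01,0,0.169],[0,0,0]],[0,[-0.01,0,0.169],[0,0,0]]]' > next.json && python3 steer.py next.json 20| grep -E "clock|pos|contact|rot|open|finger"
```

```text
clock: 17.45
tool_pos: [0.5995, -0.0853, 0.1463]
eef_rot: [0.109, 0.994, 0.0, 0.0]
contact_force: [0.2, 0.0, -1.2]
opening: 0.092
finger_force: 20.0
```

```bash
echo '[[0,[0,0,0.003],[0,0,0]],[0,[0,0,0.006],[0,0,0]],[0,[0,0,0.0065],[0,0,0]],[0,[0,0,0.0065],[0,0,0]]]' > next.json && python3 steer.py next.json 20| grep -E "clock|pos|contact|rot|open|finger"
echo '[[0.15,[0,0,0],[0,0,0]],[0.25,[0,0,0],[0,0,0]],[0.3,[0,0,0],[0,0,0]],[0.35,[0,0,0],[0,0,0]],[0.35,[0,0,0],[0,0,0]],[0.35,[0,0,0],[0,0,0]]]' > next.json && python3 steer.py next.json 10| grep -E "clock|pos|contact|rot|open|finger"
```

```text
clock: 17.85
tool_pos: [0.5993, -0.0866, 0.1396]
eef_rot: [0.11, 0.994, -0.0, 0.0]
contact_force: [-0.0, -0.0, -1.3]
opening: 0.092
finger_force: 20.0
clock: 18.45
tool_pos: [0.5993, -0.0865, 0.1394]
eef_rot: [0.11, 0.994, -0.0, 0.0]
contact_force: [-0.4, 0.5, -0.3]
opening: 0.348
finger_force: 0.0
```

```bash
echo '[[0.35,[0,0,-0.02],[0,0,0]],[0.35,[0,0,-0.06],[0,0,0]],[0.35,[0,0,-0.11],[0,0,0]],[0.35,[0,0,-0.14],[0,0,0]],[0,[0.03,-0.01,-0.14],[0,0,-0.009]],[0,[0.07,-0.02,-0.14],[0,0,-0.009]],[0,[0.11,-0.03,-0.14],[0,0,-0.009]],[0,[0.15,-0.035,-0.14],[0,0,-0.009]],[0,[0.151,-0.035,-0.12],[0,0,-0.009]],[0,[0.151,-0.035,-0.08],[0,0,-0.009]]]' > next.json && python3 steer.py next.json 10| grep -E "clock|pos|contact|rot|open|finger"
python3 - <<'E'
from plant import r
from h import *
import pickle
np.set_printoptions(precision=4,suppress=True,linewidth=180)
a=-.212;B=np.array([[np.cos(a),-np.sin(a)],[np.sin(a),np.cos(a)]]);c0=np.array([.609,-.1015])
s=r.get_state();w=r.camera_params('wrist');im=r.snapshot('wrist');cv2.imwrite('pics/w6.png',im[:,:,::-1]);pickle.dump((s,w),open('w6.pkl','wb'))
print(s['tool_pos'],B.T@(s['tool_pos'][:2]-c0),rel(s,[.45,-.07,.1],2.93)[3:])
# what is where: red in bin seen by side
d=r.snapshot('side').astype(int);S=r.camera_params('side');m=((d[...,0]>80)&(d[...,1]<50)&(d[...,2]<50)).astype(np.uint8)
N,L,st,ce=cv2.connectedComponentsWithStats(m)
for i in range(1,N):
    if 8<st[i,4]<300 and 150<ce[i][0]<330 and 130<ce[i][1]<280:
        p=plane(S,ce[i],.1);print('red',ce[i],st[i,4],p,B.T@(p[:2]-c0))
# grey (non-wood) mask profile of tread in wrist: rows around
g=im.astype(int);sat=g.max(2)-g.min(2)
t=(sat<25).astype(np.uint8);t[:, :200]=0;t[:,380:]=0;t[:120]=0
N,L,st,ce=cv2.connectedComponentsWithStats(t);print([ (st[i],ce[i]) for i in range(1,N) if st[i,4]>300])
for v in (180,195,210,220):print(v,np.nonzero(t[v])[0][[0,-1]] if t[v].any() else None)
E
```

```text
clock: 19.45
tool_pos: [0.4454, -0.0881, 0.2211]
eef_rot: [0.106, 0.994, -0.0, 0.003]
contact_force: [0.6, -0.0, -1.2]
opening: 0.007
finger_force: 0.0
[ 0.4454 -0.0881  0.2211] [-0.1628 -0.0214] [-0.0002  0.0068  0.0001]
red [246.2099 226.963 ] 81 [ 0.5837 -0.0908  0.1   ] [-0.0269  0.0051]
[(array([  200,   152,   180,   225, 26021], dtype=int32), array([289.3332, 292.475 ])), (array([ 200,  384,  180,   36, 6469], dtype=int32), array([289.4338, 401.5298]))]
180 [260 307]
195 [260 307]
210 [280 287]
220 [280 287]
```

```bash
python3 - <<'E'
from h import *
import pickle
s,w=pickle.load(open('w6.pkl','rb'))
a=-.212;B=np.array([[np.cos(a),-np.sin(a)],[np.sin(a),np.cos(a)]]);c0=np.array([.609,-.1015])
for uv in((260,178),(307.5,178),(284,152),(284,201)):
    p=plane(w,uv,.04);print(uv,B.T@(p[:2]-c0))
E
```

```text
(260, 178) [-0.16701045 -0.0472281 ]
(307.5, 178) [-0.16708209  0.00400098]
(284, 152) [-0.19495924 -0.021358  ]
(284, 201) [-0.14110772 -0.02132765]
```

The tile is in the bin (red at bin x -27 mm, y 5 mm). The hooked tread is centred at bin y ≈ -22 mm, right under the tool. Descend to just above it.

```bash
echo '[[0,[0.001,-0.001,0.05],[0,0,0]],[0,[0.001,-0.001,0.1],[0,0,0]],[0,[0.001,-0.001,0.14],[0,0,0]],[0,[0.001,-0.001,0.165],[0,0,0]],[0,[0.001,-0.001,0.172],[0,0,0]],[0,[0.001,-0.001,0.174],[0,0,0]]]' > next.json && python3 steer.py next.json 10| grep -E "clock|pos|contact|rot"
```

```text
clock: 20.15
tool_pos: [0.4443, -0.0884, 0.0451]
eef_rot: [0.105, 0.995, -0.001, 0.0]
contact_force: [-0.0, 0.5, 1.0]
```

```bash
echo '[[0,[0,0,0.0015],[0,0,0]],[0,[0,0,0.003],[0,0,0]],[0,[0,0,0.0045],[0,0,0]],[0,[0,0,0.006],[0,0,0]],[0,[0,0,0.0075],[0,0,0]],[0,[0,0,0.009],[0,0,0]],[0,[0,0,0.01],[0,0,0]],[0,[0,0,0.01],[0,0,0]]]' > next.json && python3 steer.py next.json | grep -E "clock|pos|contact|rot"
```

```text
clock: 20.95
tool_pos: [0.4435, -0.088, 0.0355]
eef_rot: [0.105, 0.994, 0.0, 0.0]
contact_force: [0.1, 1.8, 2.5]
```

```bash
echo '[[0,[0,0,0.0015],[0,0,0]],[0,[0,0,0.003],[0,0,0]],[0,[0,0,0.0045],[0,0,0]],[0,[0,0,0.0045],[0,0,0]]]' > next.json && python3 steer.py next.json | grep -E "clock|pos|contact|rot"
```

```text
clock: 21.35
tool_pos: [0.4434, -0.0884, 0.0307]
eef_rot: [0.105, 0.994, 0.0, 0.0]
contact_force: [0.6, 2.3, 4.7]
```

```bash
echo '[[0,[0,0,0.0007],[0,0,0]],[0,[0,0,0.0012],[0,0,0]],[0,[0,0,0.0012],[0,0,0]]]' > next.json && python3 steer.py next.json | grep -E "clock|pos|contact|rot"
```

```text
clock: 21.65
tool_pos: [0.4434, -0.0885, 0.0297]
eef_rot: [0.105, 0.994, 0.0, 0.0]
contact_force: [2.7, 1.7, 4.7]
```

```bash
echo '[[0,[0,0,0.0004],[0,0,0]],[0,[0,0,0.0008],[0,0,0]],[0,[0,0,0.0008],[0,0,0]]]' > next.json && python3 steer.py next.json | grep -E "clock|pos|contact|rot"
```

```text
clock: 21.95
tool_pos: [0.4435, -0.0885, 0.0293]
eef_rot: [0.105, 0.994, -0.0, 0.001]
contact_force: [1.0, 0.7, 8.9]
```

```bash
echo '[[0,[0,0.0025,0],[0,0,0]],[0,[0,0.005,0],[0,0,0]],[0,[0,0.0075,0],[0,0,0]],[0,[0,0.01,0],[0,0,0]],[0,[0,0.0125,0],[0,0,0]],[0,[0,0.015,0],[0,0,0]],[0,[0,0.0175,0],[0,0,0]],[0,[0,0.02,0],[0,0,0]],[0,[0,0.022,0],[0,0,0]],[0,[0,0.022,0],[0,0,0]]]' > next.json && python3 steer.py next.json | grep -E "clock|pos|contact|rot"
python3 - <<'E'
from plant import r
from h import *
im=r.snapshot('wrist')
t=((im.max(2).astype(int)-im.min(2))<25);t[:,:200]=0;t[:,380:]=0
for v in (215,220,225,230):
    x=np.nonzero(t[v])[0];print(v,x[[0,-1]] if len(x) else None)
E
```

```text
clock: 22.95
tool_pos: [0.4472, -0.0712, 0.0293]
eef_rot: [0.107, 0.994, -0.004, -0.0]
contact_force: [0.7, -6.0, 8.3]
215 [232 336]
220 [232 336]
225 [232 336]
230 [232 335]
```

```bash
echo '[[0,[0,0,0],[0,0,0]],[0,[0,0,0],[0,0,0]],[0,[0,0,0],[0,0,0]]]' > next.json && python3 steer.py next.json | grep -E "clock|pos|contact|rot"
echo '[[0,[0,0.001,0],[0,0,0]],[0,[0,0.002,0],[0,0,0]],[0,[0,0.002,0],[0,0,0]]]' > next.json && python3 steer.py next.json | grep -E "clock|pos|contact|rot"
python3 - <<'E'
from plant import r
im=r.snapshot('wrist')
import numpy as np
t=((im.max(2).astype(int)-im.min(2))<25);t[:,:200]=0;t[:,380:]=0
print(np.nonzero(t[222])[0][[0,-1]])
E
```

```text
clock: 23.3
tool_pos: [0.4473, -0.0711, 0.0293]
eef_rot: [0.107, 0.994, -0.004, 0.0]
contact_force: [1.2, -4.7, 8.7]
clock: 23.6
tool_pos: [0.4476, -0.0697, 0.0293]
eef_rot: [0.107, 0.994, -0.004, -0.0]
contact_force: [1.2, -5.8, 9.1]
[232 336]
```

```bash
echo '[[0,[0,0.001,0],[0,0,0]],[0,[0,0.002,0],[0,0,0]],[0,[0,0.003,0],[0,0,0]],[0,[0,0.003,0],[0,0,0]]]' > next.json && python3 steer.py next.json | grep -E "clock|pos|contact|rot"
python3 - <<'E'
from plant import r
im=r.snapshot('wrist')
import numpy as np
t=((im.max(2).astype(int)-im.min(2))<25);t[:,:200]=0;t[:,380:]=0
print(np.nonzero(t[222])[0][[0,-1]])
E
```

```text
clock: 24.05
tool_pos: [0.4482, -0.0669, 0.0293]
eef_rot: [0.107, 0.994, -0.004, -0.0]
contact_force: [0.1, -5.2, 8.8]
[232 336]
```

The tread moved back with the finger to bin y ≈ 0. I'll relieve the side push and ease the pedal up.

```bash
echo '[[0,[0,-0.001,0],[0,0,0]],[0,[0,-0.002,0],[0,0,0]],[0,[0,-0.003,0],[0,0,0]],[0,[0,-0.003,-0.001],[0,0,0]],[0,[0,-0.003,-0.002],[0,0,0]],[0,[0,-0.003,-0.003],[0,0,0]],[0,[0,-0.003,-0.004],[0,0,0]],[0,[0,-0.003,-0.005],[0,0,0]],[0,[0,-0.003,-0.006],[0,0,0]],[0,[0,-0.003,-0.006],[0,0,0]]]' > next.json && python3 steer.py next.json | grep -E "clock|pos|contact|rot"
```

```text
clock: 25.1
tool_pos: [0.4483, -0.0651, 0.0351]
eef_rot: [0.105, 0.994, 0.0, 0.0]
contact_force: [2.2, -1.0, 4.3]
```

```bash
echo '[[0,[0,0,-0.001],[0,0,0]],[0,[0,0,-0.002],[0,0,0]],[0,[0,0,-0.003],[0,0,0]],[0,[0,0,-0.004],[0,0,0]],[0,[0,0,-0.005],[0,0,0]],[0,[0,0,-0.006],[0,0,0]],[0,[0,0,-0.007],[0,0,0]]]' > next.json && python3 steer.py next.json | grep -E "clock|pos|contact|rot"
```

```text
clock: 25.8
tool_pos: [0.4481, -0.065, 0.042]
eef_rot: [0.105, 0.994, 0.0, 0.0]
contact_force: [2.3, -0.3, 4.3]
```

Force persists above the hooked height, so it is unhooked. Carry on easing up.

```bash
echo '[[0,[0,0,-0.001],[0,0,0]],[0,[0,0,-0.002],[0,0,0]],[0,[0,0,-0.003],[0,0,0]],[0,[0,0,-0.004],[0,0,0]],[0,[0,0,-0.005],[0,0,0]],[0,[0,0,-0.006],[0,0,0]],[0,[0,0,-0.007],[0,0,0]],[0,[0,0,-0.008],[0,0,0]],[0,[0,0,-0.009],[0,0,0]],[0,[0,0,-0.01],[0,0,0]]]' > next.json && python3 steer.py next.json | grep -E "clock|pos|contact|rot"
```

```text
clock: 26.8
tool_pos: [0.4484, -0.0651, 0.052]
eef_rot: [0.105, 0.994, -0.0, 0.0]
contact_force: [3.9, -0.7, 4.2]
```

```bash
echo '[[0,[0,0,-0.001],[0,0,0]],[0,[0,0,-0.002],[0,0,0]],[0,[0,0,-0.003],[0,0,0]],[0,[0,0,-0.004],[0,0,0]],[0,[0,0,-0.005],[0,0,0]],[0,[0,0,-0.006],[0,0,0]],[0,[0,0,-0.007],[0,0,0]],[0,[0,0,-0.008],[0,0,0]],[0,[0,0,-0.009],[0,0,0]],[0,[0,0,-0.01],[0,0,0]]]' > next.json && python3 steer.py next.json | grep -E "clock|pos|contact|rot"
```

```text
clock: 27.8
tool_pos: [0.4481, -0.065, 0.062]
eef_rot: [0.105, 0.994, -0.0, 0.0]
contact_force: [3.5, -1.0, 3.5]
```

```bash
echo '[[0,[0,0,-0.0008],[0,0,0]],[0,[0,0,-0.0016],[0,0,0]],[0,[0,0,-0.0024],[0,0,0]],[0,[0,0,-0.0032],[0,0,0]],[0,[0,0,-0.004],[0,0,0]],[0,[0,0,-0.0048],[0,0,0]],[0,[0,0,-0.0056],[0,0,0]],[0,[0,0,-0.0064],[0,0,0]],[0,[0,0,-0.0072],[0,0,0]],[0,[0,0,-0.008],[0,0,0]]]' > next.json && python3 steer.py next.json | grep -E "clock|pos|contact|rot"
```

```text
clock: 28.8
tool_pos: [0.4481, -0.0651, 0.07]
eef_rot: [0.105, 0.994, -0.0, 0.0]
contact_force: [4.0, -0.9, 4.1]
```

```bash
echo '[[0,[0,0,-0.0005],[0,0,0]],[0,[0,0,-0.001],[0,0,0]],[0,[0,0,-0.0015],[0,0,0]],[0,[0,0,-0.002],[0,0,0]],[0,[0,0,-0.0025],[0,0,0]],[0,[0,0,-0.003],[0,0,0]],[0,[0,0,-0.0035],[0,0,0]],[0,[0,0,-0.004],[0,0,0]],[0,[0,0,-0.0045],[0,0,0]],[0,[0,0,-0.005],[0,0,0]]]' > next.json && python3 steer.py next.json | grep -E "clock|pos|contact|rot"
```

```text
clock: 29.8
tool_pos: [0.4481, -0.065, 0.0749]
eef_rot: [0.105, 0.994, -0.0, -0.0]
contact_force: [3.5, -1.6, 4.0]
```

```bash
echo '[[0,[0,0,-0.0004],[0,0,0]],[0,[0,0,-0.0008],[0,0,0]],[0,[0,0,-0.0012],[0,0,0]],[0,[0,0,-0.0016],[0,0,0]],[0,[0,0,-0.002],[0,0,0]],[0,[0,0,-0.0024],[0,0,0]],[0,[0,0,-0.0028],[0,0,0]],[0,[0,0,-0.0032],[0,0,0]],[0,[0,0,-0.0036],[0,0,0]],[0,[0,0,-0.004],[0,0,0]]]' > next.json && python3 steer.py next.json | grep -E "clock|pos|contact|rot"
```

```text
clock: 30.8
tool_pos: [0.4481, -0.065, 0.0789]
eef_rot: [0.105, 0.994, -0.0, -0.0]
contact_force: [3.9, -0.4, 3.2]
```

```bash
echo '[[0,[0,0,-0.0004],[0,0,0]],[0,[0,0,-0.0008],[0,0,0]],[0,[0,0,-0.0012],[0,0,0]],[0,[0,0,-0.0016],[0,0,0]],[0,[0,0,-0.002],[0,0,0]],[0,[0,0,-0.0024],[0,0,0]],[0,[0,0,-0.0028],[0,0,0]],[0,[0,0,-0.0032],[0,0,0]],[0,[0,0,-0.0036],[0,0,0]],[0,[0,0,-0.004],[0,0,0]]]' > next.json && python3 steer.py next.json | grep -E "clock|pos|contact|rot"
```

```text
clock: 31.8
tool_pos: [0.4481, -0.065, 0.0829]
eef_rot: [0.105, 0.994, -0.0, -0.0]
contact_force: [0.2, -0.4, 0.2]
```

The force is gone at full height, so the lid is shut. Retreat and check.

```bash
echo '[[0,[0,0,-0.01],[0,0,0]],[0,[0,0,-0.03],[0,0,0]],[0,[0,0,-0.07],[0,0,0]],[0,[0,0,-0.11],[0,0,0]],[0,[0.03,0,-0.14],[0,0,0]],[0,[0.05,0.04,-0.16],[0,0,0]],[0,[0.05,0.08,-0.16],[0,0,0]],[0,[0.05,0.08,-0.16],[0,0,0]],[0,[0.05,0.08,-0.16],[0,0,0]]]' > next.json && python3 steer.py next.json | grep -E "clock|pos|contact|rot"
python3 - <<'E'
from plant import r
from h import *
for n,(x0,y0,x1,y1) in(('side',(180,160,290,290)),('scene',(200,165,305,290))):
    a=r.snapshot(n);cv2.imwrite(f'pics/end_{n}.png',a[:,:,::-1]);o=cv2.imread(f'pics/{n}0.png')[:,:,::-1].astype(int)
    d=(np.abs(a.astype(int)-o).max(2)>40);k=d[y0:y1,x0:x1];print(n,'bin region changed px',k.sum(),'of',k.size)
    # template position of the lid, and good tiles
    for nm,(l,t,rr,b) in {'lid':((185,180,290,275) if n=='side' else (205,180,300,270)),'good tiles':((345,218,405,250) if n=='side' else (350,250,408,292)),'jar':((136,152,166,186) if n=='side' else (186,184,210,214))}.items():
        T=o[t:b,l:rr].astype(np.uint8);W=a[t-8:b+8,l-8:rr+8];q=cv2.matchTemplate(W,T,cv2.TM_CCOEFF_NORMED);_,m,_,p=cv2.minMaxLoc(q);print(nm,round(m,3),p[0]-8,p[1]-8,d[t:b,l:rr].sum())
E
```

```text
clock: 32.7
tool_pos: [0.4158, 0.0242, 0.243]
eef_rot: [0.104, 0.995, -0.0, 0.0]
contact_force: [0.3, -1.7, 0.2]
side bin region changed px 447 of 14300
lid 0.996 0 0 1
good tiles 0.98 0 0 38
jar 0.997 0 0 0
scene bin region changed px 322 of 13125
lid 0.974 0 0 297
good tiles 0.983 0 0 31
jar 0.98 0 0 9
```

```bash
echo '[[0,[0,0,0],[0,0,0]],[0,[0,0,0],[0,0,0]],[0,[0,0,0],[0,0,0]]]' > next.json && python3 steer.py next.json | grep -E "clock"; python3 -c "
from plant import r
print(r.finish_job())"
```

```text
clock: 33.1
the job is handed in; nothing more can be done
None
```

The job is handed in at 33 s of the 72 s allowed: the broken tile is in the bin (let go about 7 mm above the inner floor), the pedal is unhooked and was eased up over about 7 s, the lid is shut, and the last camera check showed the good tiles and jar unmoved.

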